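# Lock the display plate onto its stand

### The job

The round wooden display plate is sitting high on its stand because its narrow keyway does not meet the stand's steel key. With a fingertip, turn the plate on its stand until the keyway is over the key, then press the plate down until it is fully home and level on the stand, and come away. Do not lift the plate off or tip it up, and leave the things around it where they are.

Things in the scene. Friction and masses are not known exactly. Their poses are not given: they have to be found in the camera images.
- stand: Fixed square wooden block, 188 x 188 x 30 mm, standing on the table; origin at the centre of its underside, z up. A blind round hole of 51 mm diameter in the middle of its top takes the plate's hub. A steel key lies on its top at the -x side of its own frame. It is placed and turned differently each time.
- key_mid (a point): Top of the steel key, 66 mm from the stand's centre along the stand's -x. The key is a radial bar 10 mm wide with a half-round top, from 56 to 92 mm from the centre, 8 mm high above the stand's top; its outer end shows 20 mm beyond the plate's rim.
- plate: Loose pale wooden disc, 144 mm diameter, 16 mm thick, about 0.18 kg; origin at the centre of its underside, z up. Its hub (48 mm diameter, 20 mm long, below) stands loosely in the stand's hole, so it turns freely. One narrow keyway at its own -x, two wide finger scallops at its own +y and -y, all cut through the rim. Start: underside 38.5 mm above the table, just over the key; home: 30 mm.
- keyway (a point): Middle of the keyway, level with the plate's underside, 66 mm from the plate's centre along its -x. The keyway has radial sides 14.4 degrees apart (16.5 mm here) and runs from the rim (72 mm) in to 50 mm from the centre; it may be about 2 degrees off the key either way and still go down.
- plate_top (a point): Centre of the plate's flat top (small darker round inlay), the place to press. It starts 54.5 mm above the table. The hub rests on a stiff friction ring: with the keyway over the key, a push of about 5 to 10 N here slides the plate 8.5 mm down onto the stand (top then 46 mm), and it stays there. Out of line, the key stops it.
- scallop_left (a point): Middle of the scallop at the plate's own +y, level with the plate's top, 66 mm from its centre. Each scallop is open at the rim (72 mm) and goes in to 50 mm from the centre, 48 degrees wide (about 54 mm here); a fingertip in it pushes one of its two radial end faces sideways to turn the plate, either way. A tip 9 mm below the plate's top clears the key by 7 mm.
- scallop_right (a point): Middle of the other, identical scallop at the plate's own -y.
- balm_tin: Bystander: round tin, 54 mm diameter, 21 mm high, loose beside the stand; origin at the centre of its underside.
- soap: Bystander: soap bar in a paper band, 53 x 78 x 25 mm, loose beside the stand; origin at the centre of its underside.
- rubber_stamp: Bystander: wooden rubber stamp, 30 x 42 mm, 66 mm high with a turned handle, loose beside the stand; origin at the centre of its underside.
- match_box: Bystander: box of long matches, 120 x 50 x 40 mm, loose near the right front of the table; origin at the centre of its underside.
Not all that is in view belongs to the job. Leave any turquoise look-alike of the plate alone.

How it is judged:
At the end, for the whole second after the job is handed in: The plate is fully home: its underside less than 2 mm above the stand's top, level within 0.03 rad, at rest, its keyway over the key (within 5 mm) (z of plate in the frame of stand below 0.032 m and horizontal distance between keyway and key_mid below 0.005 m and angle between plate's own z axis and vertical below 0.03 rad and linear speed of plate below 0.02 m/s); the robot touches nothing.
It fails at once if the plate is lifted more than 5 mm above where it started (z of plate in the frame of stand above 0.0435 m).
It fails at once if the plate is tipped by more than 0.2 rad (angle between plate's own z axis and vertical above 0.2 rad).
It fails at once if a thing around the stand (tin, soap, stamp or match box) is moved more than 2 cm (distance of any of balm_tin, soap, rubber_stamp, match_box from where it was at the start of the episode above 0.02 m).
It also fails if it takes over 54 s, if anything falls off the work surface, if the arm or the gripper's body presses on something with over 40 N, if the wrist force passes 120 N, or if a joint passes its speed limit or range.

### The arm

A 6-joint arm with a two-finger parallel gripper is mounted at the origin on a cart in front of the work surface, level with it; the furniture and walls round the work are solid. World frame = base frame: x ahead of the robot, y to its left, z up, the work surface at z = 0. Lengths are in m, angles in rad, forces in N, time in s.
With the tool pointing down it reaches from about 0.3 to 0.775 m from the base axis. Payload 14.6 kg.
Tool frame: the origin (TCP) lies at the very end of the fingers, on their centre line; the grasp point (between the pads) lies 19 mm behind it; z points along the fingers, y is the line along which they close (so a half turn about z gives the same grasp; the last joint's range is limited). The gripper opens to 94 mm and grips with 3 to 60 N. Pads are 16 mm wide; open, the fingers measure 119 mm over their backs; the gripper's body (75 mm by 177 mm) begins 78 mm behind the grasp point.
Start: joints at [1.214, 0.3, 1.521, -0, 1.321, -0.067], TCP at [0.157, 0.527, 0.205] pointing down, gripper open.
Joint ranges: [-3.03, 3.03], [-0.79, 2.21], [0.23, 2.52], [-1.04, 4.18], [0, 3.07], [-2.55, 2.55]. Speed limits (rad/s): [2.22, 2.22, 2.57, 3.14, 3.14, 3.14].

### API

Orientations are given as [roll, pitch, yaw] about the fixed x, y, z axes, in that order (R = Rz(yaw) Ry(pitch) Rx(roll)).
In Python, from station import * gives the robot as it stands.
- The arm moves only by the tool jog_arm, never from a script. Its argument "rows" is a list of rows, each a list of 3 entries, a list of its own where there are three numbers: the shift along the tool's x, y, z in m, then the turn about the tool's z in degrees, then the finger opening in m, from 0 to 0.094. A call has 1 to 12 rows; each row shifts and turns the commanded pose from where the row before left it, along the tool's axes as they then stand; what a row does not reach is not made up. A row lasts 1/12 s, in which the tool goes at most 41.7 mm and 7.16 degrees, less where a joint would pass 70% of its speed; a pose out of reach is approached as far as the arm can. A call is refused whole if a number of a shift passes 0.0417 or a number of a turn 7.16, either way. A call with a gripper value outside its range is refused whole. The fingers move at their own pace and stop on an object; "squeeze" is the grip in N (left out, the last holds). Time passes only in rows, so rows that do not move let the fingers close. It gives the time, the measured TCP pose, the force, the opening and the grip force at its end, in the units of the state.
- get_obs(): the state, without advancing time (a new reading comes with each control period).
- camera(name): name is "side" or "top" or "wrist"; returns a dict with "image" (480x640x3 uint8, red, green, blue), "range_z" (480x640 float32, m along the optical axis (not along the pixel's ray), 0 where there is no reading), "K" (3x3 intrinsics, pixels), "world_from_camera" (4x4, takes a point from camera to world coordinates); the wrist camera has in their place "T_tool_cam" (4x4, takes a point from camera to tool coordinates, whose origin is the TCP and whose axes are the flange's). Camera axes: x right, y up, looking along -z (the intrinsics and any distortion apply to the point x, -y, -z); pixel columns grow to the right and rows downward; lengths in m; the calibration is good to about 2 mm. A picture is of the moment at which its call begins: read the wrist's pose just before it.
- hand_in(): hands the job in; it is judged then, once.
Trained networks look in a picture, given as the dict that the camera call returned (one of the last four; its "shot" number tells which), for a name from the list of things; names that differ only in an ending like _2 or _b are one class to them, and where a whole thing is asked for, a point or a joint stands for the part that bears it (a point fixed in the world has none). Each returns a list of dicts, best first, with "p" (0 to 1); they miss things now and then, are a little off and sometimes report something else, mostly with a low value. They report only what shows in the picture. A call takes as long as a camera call. They do not tell look-alikes from the thing itself.
- search_frame(label, picture): "at" ([column, row] as shares, 0 to 1, of the picture: columns of its width, rows of its height, amid what is visible of it).
- spot_point(label, picture): "at" ([column, row] as shares, 0 to 1, of the picture: columns of its width, rows of its height: a listed point, or the origin of a listed thing).
The state is a dict: "time_s": time; "qpos": joint angles; "joint_vel": joint speeds; "tau": joint torques, N m; "ee_pos": TCP position; "eef_rot": TCP orientation; "force": force on the tool from outside, world axes, zero at the start; "moment": the same for the moment, N m; "grip_width": finger opening in m; "grip_force": force on a finger pad.
Only numpy, scipy, OpenCV 4.12 (cv2) and the standard library are available. Lean on these libraries where they do the work, as an engineer would, in place of code of your own. Each camera call takes 0.05 s, during which the arm holds its last target. There are 200 camera calls.

## Working session

There is one attempt and no reset: what is moved stays moved. The work goes in short steps, Python scripts to look and compute and a tool call to move; the robot and the scene stay as the last step left them, time stands still between calls to the robot, and variables do not carry over. Pictures are saved under pics/ and viewed, at most 10 in all, crops included, and the job is handed in when it is done.

Besides the shell and the picture viewer there is one more tool, called after "Call:" by a JSON object that holds its "api" and its "payload", one argument or row to a line. jog_arm: Moves the arm, as the interface text tells. Its arguments: {"type":"object","properties":{"rows":{"type":"array","items":{"type":"array"}},"squeeze":{"type":"number"}},"required":["rows"]}

```bash
mkdir -p pics; cat > h.py <<'E'
from station import *
import numpy as np, cv2
def px2w(c,u,v,z=None,T=None):
    T=np.array(c["world_from_camera"]) if T is None else T
    K=np.array(c["K"]); d=np.array([(u-K[0,2])/K[0,0],-(v-K[1,2])/K[1,1],-1])
    if z is None:
        r=c["range_z"][int(v),int(u)]; return (T@np.r_[d*r,1])[:3]
    D=T[:3,:3]@d; o=T[:3,3]; return o+D*(z-o[2])/D[2]
def save(c,n): cv2.imwrite("pics/"+n,cv2.cvtColor(c["image"],cv2.COLOR_RGB2BGR))
E
python3 - <<'E'
from h import *
print(get_obs()); c=camera("top"); save(c,"top.png"); print([k for k in c], c["K"])
hs=dict(plate_top=.0545,key_mid=.038,keyway=.0385,scallop_left=.0545,scallop_right=.0545,stand=0,balm_tin=0,soap=0,rubber_stamp=0,match_box=0)
for l,z in hs.items():
    for r in spot_point(l,c)[:3]:
        u,v=r["at"][0]*640,r["at"][1]*480
        print(l,round(r["p"],2),int(u),int(v),px2w(c,u,v,z).round(4),px2w(c,u,v).round(3))
E
```

```text
{'time_s': 0.0, 'qpos': array([ 1.21441130e+00,  3.00502418e-01,  1.52160811e+00,  1.91351831e-05,
        1.32069698e+00, -6.66172645e-02]), 'joint_vel': array([ 4.34774138e-05,  4.04286447e-04, -1.33493261e-03, -1.20548672e-03,
       -7.48834095e-04, -1.55808136e-03]), 'tau': array([-1.77297781e-03, -5.31808054e+01, -3.52733409e+01,  7.07428926e-02,
        2.44711968e-02, -6.75681531e-05]), 'ee_pos': array([0.15706264, 0.52681126, 0.20485772]), 'eef_rot': array([-3.14038172e+00, -9.93636499e-05,  2.85182008e+00]), 'force': array([ 0.07313156,  1.01867776, -0.44771311]), 'moment': array([ 0.04651437, -0.00265181,  0.03519672]), 'grip_force': 0.0, 'grip_width': 0.09429216865710428}
['image', 'range_z', 'K', 'world_from_camera', 'shot'] [[610.86326768   0.         332.70185134]
 [  0.         610.86326768 246.32295246]
 [  0.           0.           1.        ]]
plate_top 0.69 384 212 [ 0.6182 -0.1946  0.0545] [ 0.623 -0.196  0.035]
plate_top 0.6 260 260 [0.5288 0.0459 0.0545] [0.529 0.046 0.053]
key_mid 0.94 249 295 [0.4652 0.0695 0.038 ] [0.466 0.071 0.028]
keyway 0.97 371 186 [ 0.6747 -0.1727  0.0385] [ 0.687 -0.175 -0.003]
keyway 0.73 296 273 [ 0.506  -0.0212  0.0385] [ 0.504 -0.022  0.051]
scallop_left 0.81 259 298 [0.4569 0.0486 0.0545] [0.46  0.052 0.029]
scallop_left 0.57 416 197 [ 0.646  -0.2579  0.0545] [ 0.662 -0.266 -0.002]
scallop_right 0.91 263 231 [0.5864 0.0394 0.0545] [0.592 0.042 0.029]
scallop_right 0.71 358 226 [ 0.5904 -0.1425  0.0545] [ 0.603 -0.145 -0.002]
soap 0.77 335 281 [ 0.4935 -0.0964  0.    ] [ 0.49  -0.096  0.023]
rubber_stamp 0.61 295 214 [ 0.6323 -0.0191  0.    ] [ 0.628 -0.02   0.018]
match_box 0.75 485 325 [ 0.4001 -0.3873  0.    ] [ 0.398 -0.378  0.039]
```

View pics/top.png

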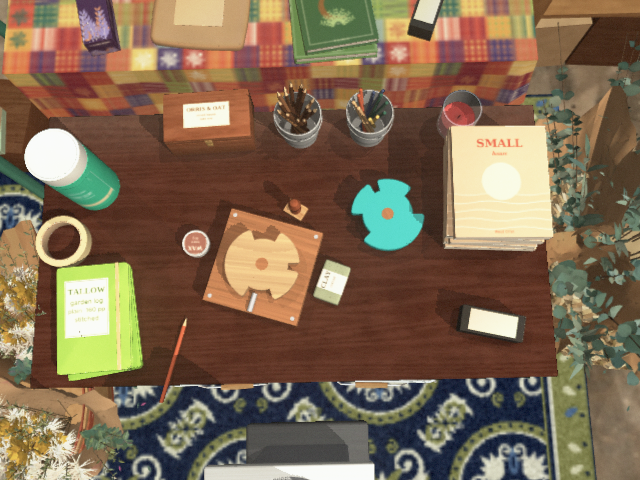

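The top view shows the pale plate at about (262,262), its keyway to the right (296,266), and the key toward the bottom (251,300). The scallops are up and down. I'll measure the geometry precisely.

```bash
cat >> h.py <<'E'
def rect(c,z,cx,cy,R=.12,N=600):
    # top-down map on plane z: image up=+x, left=+y
    T=np.array(c["world_from_camera"]);K=np.array(c["K"])
    a=(np.arange(N)+.5)/N*2*R-R
    X=cx-a[:,None]+0*a; Y=cy-a[None,:]+0*a[:,None]
    P=np.stack([X,Y,0*X+z,0*X+1],-1)@np.linalg.inv(T).T
    u=K[0,0]*P[...,0]/-P[...,2]+K[0,2]; v=K[1,1]*-P[...,1]/-P[...,2]+K[1,2]
    return [cv2.remap(i,u.astype(np.float32),v.astype(np.float32),m) for i,m in((c["image"],1),(c["range_z"],0))]
E
python3 - <<'E'
from h import *
c=camera("top")
im,_=rect(c,.0545,.528,.046); cv2.imwrite("pics/r1.png",im[...,::-1])
# depth cloud
T=np.array(c["world_from_camera"]);K=np.array(c["K"])
vv,uu=np.mgrid[190:340,190:340]; r=c["range_z"][190:340,190:340]
P=np.stack([(uu-K[0,2])/K[0,0]*r,-(vv-K[1,2])/K[1,1]*r,-r,0*r+1],-1)@T.T
P=P[...,:3].reshape(-1,3); 
m=(abs(P[:,0]-.528)<.085)&(abs(P[:,1]-.046)<.085)&(P[:,2]>.045)&(P[:,2]<.065)
Q=P[m]; print(len(Q),np.median(Q[:,2]))
from scipy.optimize import least_squares
# rim: fit circle to outermost points by angle
cen=Q[:,:2].mean(0)
for it in range(5):
    d=Q[:,:2]-cen; a=np.degrees(np.arctan2(d[:,1],d[:,0])); rr=np.hypot(*d.T)
    rim=[];b=[]
    for k in range(-180,180,4):
        s=(a>=k)&(a<k+4)
        if s.any():
            i=np.where(s)[0][rr[s].argmax()]; b.append((k,round(rr[i]*1e3)))
            if rr[i]>.066: rim.append(Q[i,:2])
    rim=np.array(rim); f=least_squares(lambda p:np.hypot(*(rim-p[:2]).T)-p[2],[*cen,.072],loss='soft_l1',f_scale=.001); cen=f.x[:2]
print(f.x,b)
for z,lo,hi in((.03,.025,.036),):
    m=(abs(P[:,0]-.528)<.14)&(abs(P[:,1]-.046)<.14)&(P[:,2]>lo)&(P[:,2]<hi)
    print(cv2.minAreaRect((P[m][:,:2]*1000).astype(np.float32)))
E
```

```text
3725 0.0539482678999923
[0.52334374 0.04446087 0.0714568 ] [(-180, 50), (-176, 49), (-172, 50), (-168, 50), (-164, 71), (-160, 72), (-156, 72), (-152, 72), (-148, 72), (-144, 72), (-140, 72), (-136, 71), (-132, 72), (-128, 72), (-124, 72), (-120, 71), (-116, 71), (-112, 72), (-108, 71), (-104, 66), (-100, 50), (-96, 49), (-92, 70), (-88, 72), (-84, 71), (-80, 72), (-76, 72), (-72, 71), (-68, 72), (-64, 72), (-60, 71), (-56, 72), (-52, 71), (-48, 71), (-44, 71), (-40, 72), (-36, 71), (-32, 69), (-28, 50), (-24, 49), (-20, 48), (-16, 50), (-12, 50), (-8, 48), (-4, 49), (0, 49), (4, 49), (8, 50), (12, 50), (16, 71), (20, 72), (24, 72), (28, 72), (32, 73), (36, 71), (40, 71), (44, 70), (48, 72), (52, 71), (56, 70), (60, 71), (64, 72), (68, 72), (72, 73), (76, 71), (80, 73), (84, 71), (88, 71), (92, 71), (96, 72), (100, 71), (104, 71), (108, 72), (112, 71), (116, 71), (120, 72), (124, 71), (128, 72), (132, 71), (136, 72), (140, 71), (144, 71), (148, 68), (152, 50), (156, 49), (160, 50), (164, 50), (168, 49), (172, 50), (176, 50)]
((523.389892578125, 45.85723114013672), (279.71600341796875, 230.19308471679688), 89.20005798339844)
```

View pics/r1.png

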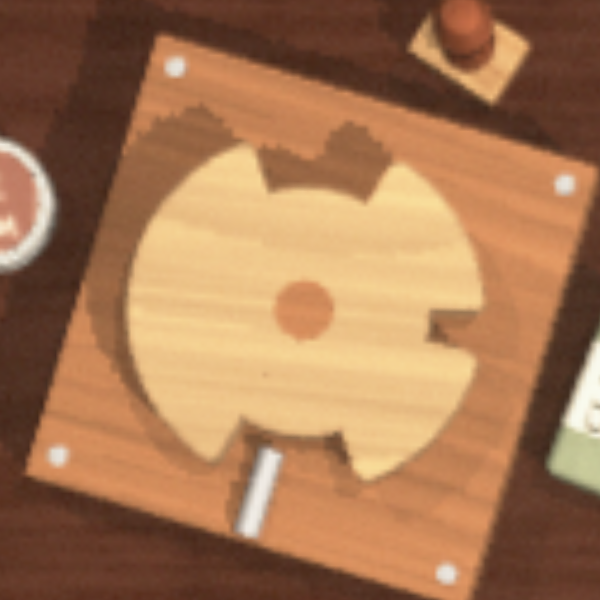

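The plate centre is about (0.523, 0.0445). The keyway is near -97° and the key near 164°, so the plate must turn about 99° clockwise. Next I'll refine the angles.

```bash
cat >> h.py <<'E'
def angles(c,C,show=None):
    im,_=rect(c,.038,*C); g=im.astype(float); N=600;s=.24/N
    def pol(im,r,t): # sample at radius r(m), angle t(deg)
        t=np.radians(t); x=(N/2-r*np.sin(t)/s-.5).astype(np.float32); y=(N/2-r*np.cos(t)/s-.5).astype(np.float32)
        return cv2.remap(im,x,y,1)
    # key: bright/grey (low saturation) beyond rim, plane z=.036
    t=np.arange(-180,180,.25); K=[]
    for r in np.arange(.077,.0895,.002):
        p=pol(im,np.full((1,len(t)),r),t[None])[0].astype(int)
        sat=p.max(1)-p.min(1); m=(sat<40)&(p.max(1)>120)
        m&=np.abs((t-164+180)%360-180)<20
        if m.any(): K.append(((t[m]%360).mean(),m.sum()*.25))
    im2,_=rect(c,.0545 if show is None else show,*C); W=[]
    return K,im2,pol
E
python3 - <<'E'
from h import *
c=camera("top");C=(.5234,.0445)
K,im2,pol=angles(c,C); print(K)
t=np.arange(-180,180,.25)
g=cv2.cvtColor(im2,cv2.COLOR_RGB2GRAY)
for r in (.056,.060,.064,.068):
    q=pol(im2,np.full((1,len(t)),r),t[None])[0].astype(int).sum(1)
    q=cv2.GaussianBlur(q.astype(np.float32)[:,None],(1,9),0)[:,0]
    d=np.diff(q); 
    for lo,hi in((-40,-20),(8,26),(-112,-97),(-97,-82),(140,160),(-172,-155)):
        m=(t[:-1]>lo)&(t[:-1]<hi); i=np.where(m)[0][np.abs(d[m]).argmax()]; print(t[i],int(d[i]),end=' | ')
    print()
for z in (.030,):
    for u,v in ((0,0),):pass
im3,_=rect(c,.030,*C); 
hsv=cv2.cvtColor(im3,cv2.COLOR_RGB2HSV); m=((hsv[...,1]<60)&(hsv[...,2]>150)).astype(np.uint8)
n,l,st,ce=cv2.connectedComponentsWithStats(m)
for i in range(1,n):
    if st[i,4]>60: print(st[i],(C[0]+(300-ce[i][1])*.0004).round(4),(C[1]+(300-ce[i][0])*.0004).round(4))
E
```

```text
[(np.float64(163.625), np.float64(7.0)), (np.float64(163.875), np.float64(6.5)), (np.float64(163.75), np.float64(6.75)), (np.float64(163.625), np.float64(6.5)), (np.float64(163.875), np.float64(6.0)), (np.float64(163.625), np.float64(6.0)), (np.float64(163.5), np.float64(5.75))]
-30.5 -19 | 17.0 22 | -103.25 -22 | -89.25 23 | 149.0 -10 | -162.25 19 | 
-30.25 -19 | 16.5 20 | -104.25 -20 | -89.5 25 | 149.0 -10 | -163.0 32 | 
-30.5 -21 | 17.0 24 | -103.5 -20 | -89.5 27 | 149.25 -13 | -162.5 28 | 
-31.0 -23 | 17.5 13 | -104.5 -14 | -89.5 27 | 148.5 -14 | -161.75 19 | 
[152  31  18  18 251] 0.6276 0.1001
[   0  119   38  123 1805] 0.5697 0.1569
[550 151  18  19 261] 0.5796 -0.0589
[ 557  312   43  115 2979] 0.4925 -0.0691
[545 424  55  43 594] 0.4646 -0.0653
[ 33 429  17  17 234] 0.4689 0.1481
[ 223  429   47   91 2028] 0.4536 0.066
[429 549  19  18 262] 0.4206 -0.0107
```

Call:
{"api": "jog_arm", "payload": {
  "rows": [
    [[-0.0276,-0.0173,0],0,0],
    [[-0.0276,-0.0173,0],0,0],
    [[-0.0276,-0.0173,0],0,0],
    [[-0.0276,-0.0173,0],0,0],
    [[-0.0276,-0.0173,0],0,0],
    [[-0.0276,-0.0173,0],0,0],
    [[-0.0276,-0.0173,0],0,0],
    [[-0.0276,-0.0173,0],0,0],
    [[-0.0276,-0.0173,0],0,0],
    [[-0.0276,-0.0173,0],0,0]
  ]
}}

```text
time_s: 1.48
ee_pos: [0.373, 0.2811, 0.2056]
eef_rot: [3.141, 0.0, 2.852]
force: [1.0, 1.4, -0.0]
grip_width: 0.0308
grip_force: 0.0
```

Call:
{"api": "jog_arm", "payload": {
  "rows": [
    [[-0.0275,-0.0173,0],0,0],
    [[-0.0275,-0.0173,0],0,0],
    [[-0.0275,-0.0173,0],0,0],
    [[-0.0275,-0.0173,0],0,0],
    [[-0.0275,-0.0173,0],0,0],
    [[-0.0275,-0.0173,0],0,0],
    [[-0.0275,-0.0173,0],0,0],
    [[-0.0275,-0.0173,0],0,0],
    [[-0.0275,-0.0173,0],0,0],
    [[-0.0275,-0.0173,0],0,0],
    [[0,0,0],2.4,0],
    [[0,0,0],0,0]
  ]
}}

```text
time_s: 2.48
ee_pos: [0.5868, 0.0368, 0.2048]
eef_rot: [-3.141, -0.001, 2.806]
force: [-0.0, -0.3, -0.4]
grip_width: 0.0006
grip_force: 0.0
```

```bash
python3 - <<'E'
from h import *
o=get_obs(); print(o["ee_pos"],np.degrees(o["eef_rot"]),o["grip_width"],o["force"])
c=camera("side"); save(c,"side.png"); w=camera("wrist"); save(w,"w1.png")
E
```

```text
[0.58676959 0.03676628 0.20480797] [-1.79982713e+02 -4.63290304e-02  1.60768533e+02] 0.0005568364503683578 [-0.00816828 -0.30346255 -0.35567898]
```

View pics/w1.png

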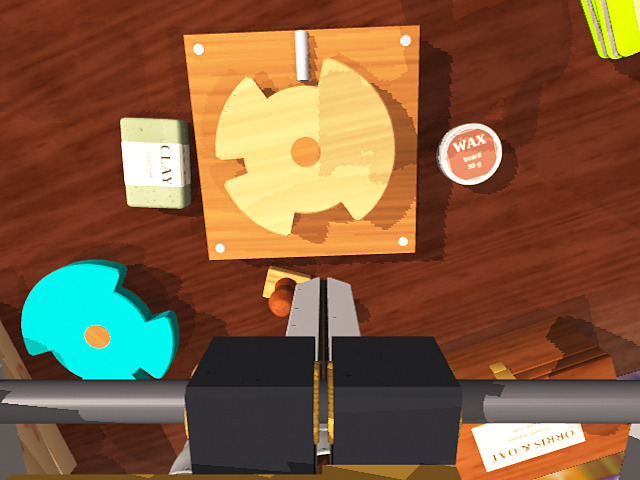

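Closed fingers (tip at about (325,280)) are over the free scallop (325,215), with nothing in the way. Going down into it.

Call:
{"api": "jog_arm", "payload": {
  "rows": [
    [[0,0,0.028],0,0],
    [[0,0,0.028],0,0],
    [[0,0,0.028],0,0],
    [[0,0,0.028],0,0],
    [[0,0,0.028],0,0],
    [[0,0,0.0064],0,0],
    [[0,0,0.0064],0,0],
    [[0,0,0.0064],0,0],
    [[0,0,0],0,0]
  ]
}}

```text
time_s: 3.33
ee_pos: [0.5865, 0.0383, 0.0466]
eef_rot: [3.141, 0.001, 2.811]
force: [0.3, -0.5, 0.2]
grip_width: 0.0004
grip_force: 0.0
```

Call:
{"api": "jog_arm", "payload": {
  "rows": [
    [[-0.0009,-0.00545,0],5,0],
    [[-0.0009,-0.00545,0],5,0],
    [[-0.0009,-0.00545,0],5,0],
    [[-0.0009,-0.00545,0],5,0],
    [[0,0,0],0,0]
  ]
}}

```text
time_s: 3.75
ee_pos: [0.5803, 0.0164, 0.0477]
eef_rot: [3.14, 0.002, 2.456]
force: [-0.3, 0.4, -0.5]
grip_width: 0.0008
grip_force: 0.0
```

```bash
python3 - <<'E'
from h import *
o=get_obs(); p=o["ee_pos"]; y=o["eef_rot"][2]; print(p,np.degrees(o["eef_rot"]),o["force"])
d=np.array([.5240,.0446])-p[:2]
print("C in tool", d@[np.cos(y),np.sin(y)], d@[np.sin(y),-np.cos(y)])
c=camera("top");im,_=rect(c,.0545,.524,.0446);cv2.imwrite("pics/r2.png",im[...,::-1])
E
```

```text
[0.58030664 0.01640992 0.04772708] [1.79932833e+02 9.53763546e-02 1.40736843e+02] [-0.2620714   0.4192495  -0.49548853]
C in tool 0.06143628914009486 -0.013809426253530856
```

View pics/r2.png

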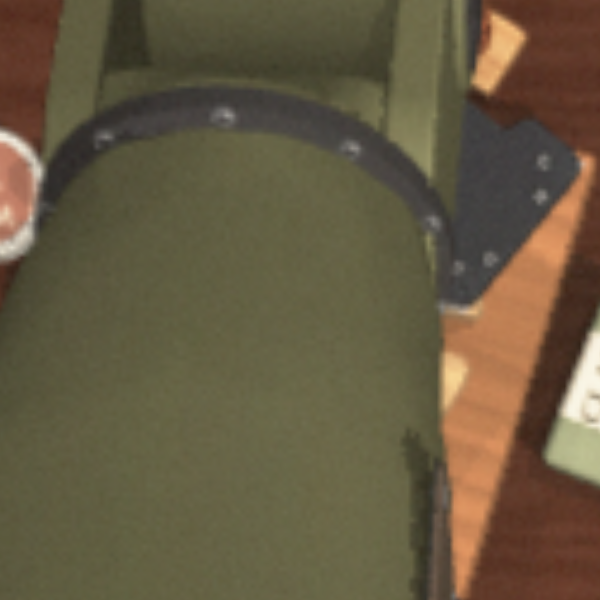

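The arm hides the plate from the top camera, so I'll use the wrist camera. I'll keep circling for now.

Call:
{"api": "jog_arm", "payload": {
  "rows": [
    [[-0.0009,-0.00535,0.001],5,0],
    [[-0.0009,-0.00535,0.001],5,0],
    [[-0.0009,-0.00535,0],5,0],
    [[-0.0009,-0.00535,0],5,0],
    [[-0.0009,-0.00535,0],5,0],
    [[-0.0009,-0.00535,0],5,0],
    [[-0.0009,-0.00535,0],5,0],
    [[-0.0009,-0.00535,0],5,0],
    [[-0.0009,-0.00535,0],5,0],
    [[-0.0009,-0.00535,0],5,0],
    [[0,0,0],0,0]
  ]
}}

```text
time_s: 4.72
ee_pos: [0.5385, -0.0153, 0.0451]
eef_rot: [3.14, 0.0, 1.587]
force: [0.2, -0.2, 0.0]
grip_width: 0.0008
grip_force: 0.2
```

```bash
cat >> h.py <<'E'
from scipy.spatial.transform import Rotation as Ro
def wrist():
    o=get_obs(); w=camera("wrist"); T=np.eye(4); T[:3,:3]=Ro.from_euler("xyz",o["eef_rot"]).as_matrix(); T[:3,3]=o["ee_pos"]
    w["world_from_camera"]=T@np.array(w["T_tool_cam"]); return o,w
E
python3 - <<'E'
from h import *
o,w=wrist(); p=o["ee_pos"]; y=o["eef_rot"][2]; print(p,np.degrees(o["eef_rot"]),o["force"])
d=np.array([.5240,.0446])-p[:2]
print("C in tool", d@[np.cos(y),np.sin(y)], d@[np.sin(y),-np.cos(y)])
im,_=rect(w,.0545,.524,.0446);cv2.imwrite("pics/r3.png",im[...,::-1])
E
```

```text
[ 0.53850513 -0.01530721  0.04512741] [1.79933252e+02 9.41667405e-03 9.09445103e+01] [ 0.22124725 -0.24883873  0.00958371]
C in tool 0.060138169248749256 -0.013515646524395956
```

View pics/r3.png

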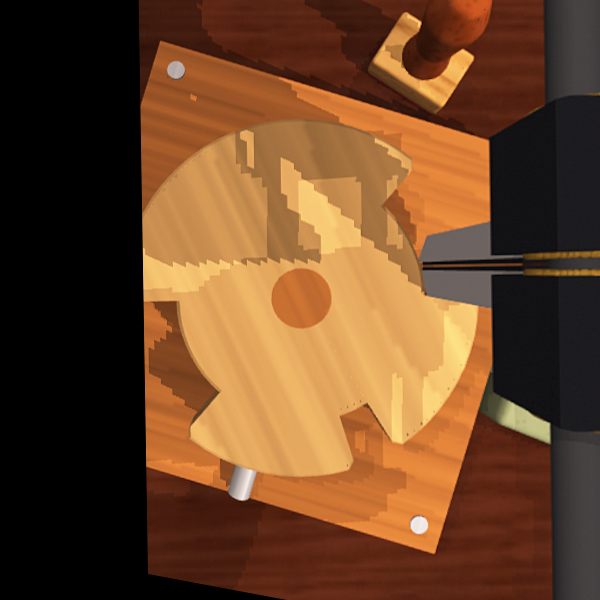

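Wrist view: the plate turns with the finger, and the keyway is now near -155° (about (357,420)). The key's outer end is at (242,483). About 41° remain. I'll turn most of that and then check.

Call:
{"api": "jog_arm", "payload": {
  "rows": [
    [[-0.0009,-0.0053,0],5,0],
    [[-0.0009,-0.0053,0],5,0],
    [[-0.0009,-0.0053,0],5,0],
    [[-0.0009,-0.0053,0],5,0],
    [[-0.0009,-0.0053,0],5,0],
    [[-0.0009,-0.0053,0],5,0],
    [[-0.0005,-0.00265,0],2.5,0],
    [[-0.0005,-0.00265,0],2.5,0],
    [[-0.0002,-0.0011,0],1,0],
    [[0,0,0],0,0],
    [[0,0,0],0,0]
  ]
}}

```text
time_s: 5.68
ee_pos: [0.5008, -0.012, 0.0444]
eef_rot: [3.141, -0.0, 0.963]
force: [0.1, 0.1, -0.1]
grip_width: -0.0002
grip_force: 0.0
```

```bash
python3 - <<'E'
from h import *
o,w=wrist(); p=o["ee_pos"]; y=o["eef_rot"][2]; print(p,np.degrees(o["eef_rot"]),o["force"])
d=np.array([.5240,.0446])-p[:2]
print("C in tool", d@[np.cos(y),np.sin(y)], d@[np.sin(y),-np.cos(y)])
im,_=rect(w,.0545,.524,.0446);cv2.imwrite("pics/r4.png",im[...,::-1])
E
```

```text
[ 0.50079621 -0.01195005  0.0444233 ] [ 1.79983536e+02 -1.04267143e-02  5.52009593e+01] [ 0.08085255  0.0516837  -0.12809554]
C in tool 0.0596789716282421 -0.013219105527924786
```

View pics/r4.png

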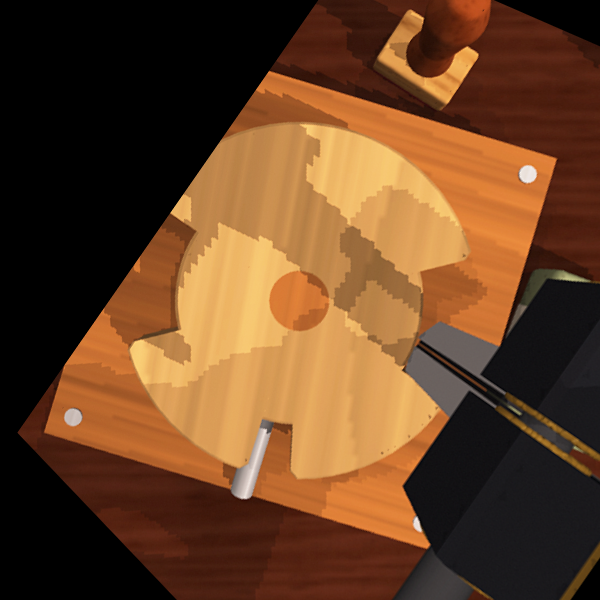

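The key is showing inside the keyway (about (265,430)), and the keyway is still about 6° short. Turning the rest slowly.

Call:
{"api": "jog_arm", "payload": {
  "rows": [
    [[-0.0002,-0.0011,0],1,0],
    [[-0.0002,-0.0011,0],1,0],
    [[-0.0002,-0.0011,0],1,0],
    [[-0.0002,-0.0011,0],1,0],
    [[-0.0002,-0.0011,0],1,0],
    [[-0.0001,-0.0006,0],0.5,0],
    [[0,0,0],0,0],
    [[0,0,0],0,0]
  ]
}}

```text
time_s: 6.4
ee_pos: [0.4949, -0.0092, 0.0442]
eef_rot: [-3.142, 0.0, 0.864]
force: [-0.6, -0.1, 0.3]
grip_width: 0.0005
grip_force: 0.0
```

```bash
python3 - <<'E'
from h import *
o,w=wrist(); p=o["ee_pos"]; y=o["eef_rot"][2]; print(p,np.degrees(o["eef_rot"]),o["force"])
C=(.524,.0446)
K,im2,pol=angles(w,C); print([k[0] for k in K])
a=rect(w,.0545,*C)[0][300:520,150:400]; b=rect(w,.038,*C)[0][300:520,150:400]
cv2.imwrite("pics/r5.png",cv2.resize(np.hstack([a,b]),None,fx=1.6,fy=1.6)[...,::-1])
E
```

```text
[ 0.49491591 -0.00923858  0.04424998] [-1.79997606e+02  1.00035735e-03  4.95070258e+01] [-0.55995608 -0.13957902  0.25852466]
[np.float64(164.0), np.float64(164.0), np.float64(163.875), np.float64(163.875), np.float64(163.875), np.float64(163.75), np.float64(163.875)]
```

View pics/r5.png

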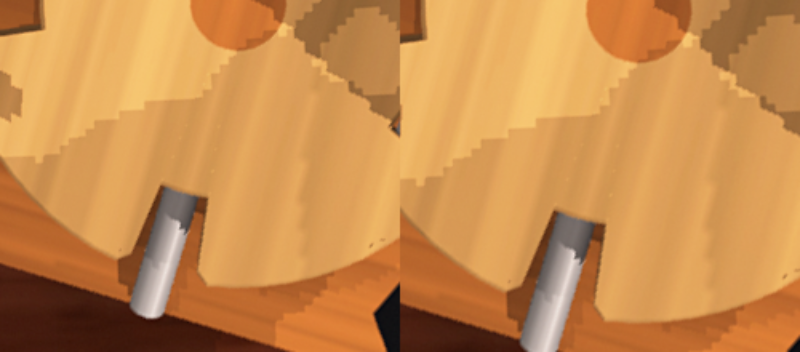

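Keyway edges are at roughly 157.6° and 171.5°, so its centre is about 164.5°. The key measures 163.2–163.9°, so the two line up within tolerance. I'll back off, lift, move over the centre and press.

Call:
{"api": "jog_arm", "payload": {
  "rows": [
    [[0,0.003,0],0,0],
    [[0,0.002,0],0,0],
    [[0,0,-0.016],0,0],
    [[0,0,-0.016],0,0],
    [[0.02,-0.006,0],0,0],
    [[0.02,-0.006,0],0,0],
    [[0.0198,-0.0058,0],0,0],
    [[0,0,0],0,0],
    [[0,0,0.01],0,0],
    [[0,0,0.008],0,0],
    [[0,0,0],0,0]
  ]
}}

```text
time_s: 7.37
ee_pos: [0.5227, 0.0437, 0.056]
eef_rot: [-3.139, 0.002, 0.863]
force: [-0.2, 0.3, 0.0]
grip_width: 0.0004
grip_force: 0.0
```

Call:
{"api": "jog_arm", "payload": {
  "rows": [
    [[0,0,0.002],0,0],
    [[0,0,0.001],0,0],
    [[0,0,0.001],0,0],
    [[0,0,0.001],0,0],
    [[0,0,0],0,0]
  ]
}}

```text
time_s: 7.78
ee_pos: [0.5241, 0.0442, 0.0534]
eef_rot: [3.141, 0.0, 0.864]
force: [-0.2, 0.0, 0.8]
grip_width: 0.0007
grip_force: 0.1
```

Call:
{"api": "jog_arm", "payload": {
  "rows": [
    [[0,0,0.001],0,0],
    [[0,0,0.001],0,0],
    [[0,0,0.001],0,0],
    [[0,0,0.001],0,0],
    [[0,0,0],0,0]
  ]
}}

```text
time_s: 8.2
ee_pos: [0.5241, 0.0445, 0.0491]
eef_rot: [3.142, -0.0, 0.864]
force: [-0.7, -0.2, 0.7]
grip_width: 0.0004
grip_force: 0.1
```

Call:
{"api": "jog_arm", "payload": {
  "rows": [
    [[0,0,0.001],0,0],
    [[0,0,0.001],0,0],
    [[0,0,0.001],0,0],
    [[0,0,0],0,0]
  ]
}}

```text
time_s: 8.53
ee_pos: [0.5241, 0.0446, 0.0463]
eef_rot: [3.141, -0.0, 0.864]
force: [-0.9, -1.3, 3.1]
grip_width: 0.0005
grip_force: 2.1
```

Call:
{"api": "jog_arm", "payload": {
  "rows": [
    [[0,0,0.001],0,0],
    [[0,0,0.001],0,0],
    [[0,0,0],0,0]
  ]
}}

```text
time_s: 8.78
ee_pos: [0.5243, 0.0446, 0.0461]
eef_rot: [3.141, -0.0, 0.864]
force: [-12.0, -1.2, 29.1]
grip_width: 0.0004
grip_force: 14.8
```

It bottoms at 46.1 mm with 29 N, so it is home. Retreating and checking.

Call:
{"api": "jog_arm", "payload": {
  "rows": [
    [[0,0,-0.004],0,0],
    [[0,0,-0.01],0,0],
    [[0,0,-0.03],0,0],
    [[0,0,-0.03],0,0],
    [[0,0,-0.03],0,0],
    [[-0.03,0,-0.02],0,0],
    [[-0.03,0,0],0,0],
    [[-0.03,0,0],0,0],
    [[0,0,0],0,0],
    [[0,0,0],0,0]
  ]
}}

```text
time_s: 9.62
ee_pos: [0.4653, -0.0245, 0.1688]
eef_rot: [3.141, -0.001, 0.862]
force: [0.8, 0.1, 0.0]
grip_width: 0.0001
grip_force: 0.0
```

```bash
python3 - <<'E'
from h import *
o,w=wrist(); print(o["ee_pos"],o["force"])
T=np.array(w["world_from_camera"]);K=np.array(w["K"]);r=w["range_z"];vv,uu=np.mgrid[:480,:640]
P=(np.stack([(uu-K[0,2])/K[0,0]*r,-(vv-K[1,2])/K[1,1]*r,-r,0*r+1],-1)@T.T)[...,:3].reshape(-1,3)
Q=P[(np.hypot(P[:,0]-.524,P[:,1]-.0446)<.048)&(r.ravel()>0)&(P[:,2]<.07)]
print(len(Q),np.median(Q[:,2]),np.linalg.lstsq(np.c_[Q[:,:2]-[.524,.0446],np.ones(len(Q))],Q[:,2],rcond=None)[0])
S=P[(abs(np.hypot(P[:,0]-.524,P[:,1]-.0446)-.083)<.004)&(r.ravel()>0)]; print("stand",np.median(S[:,2]))
cv2.imwrite("pics/r6.png",rect(w,.046,.524,.0446)[0][...,::-1])
E
```

```text
[ 0.46527865 -0.02448775  0.16879619] [0.8255396  0.11989415 0.01738936]
15018 0.04639069216664571 [-0.0002331   0.00067081  0.0463953 ]
stand 0.21074050385824988
```

View pics/r6.png

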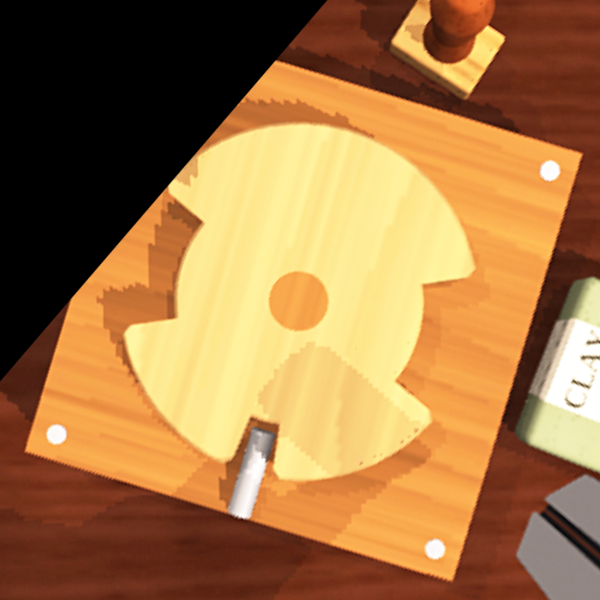

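The plate is down and level: its top reads 46.4 mm with a tilt under 0.001 rad. The key (255,470) sits in the keyway and the arm is clear, so I'm handing in.

```bash
python3 -c "
from station import *
print(hand_in())"
```

```text
the job is handed in; nothing more can be done
None
```

The plate is turned onto the key and pressed fully home and level (top at about 46.4 mm, tilt under 0.001 rad). The arm is clear, and the job was handed in at about 10 s with no verdict returned.

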